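# Fit and lock a relay, then hold the cover plate over its screw holes

### The job

Seat the grey relay fully home in the socket of the open relay unit, then swing the steel hold-down lever shut over it. Then pick up the aluminium cover plate by its handle and hold it level and still one to two centimetres above the unit's rim, not touching it, turned so that its three holes stand straight over the three threaded holes, ready for the screws; finish while still holding it there, and leave the other things on the bench where they are.

Things in the scene. Friction and masses are not known exactly. Their poses are not given: they have to be found in the camera images.
- case: Relay unit: grey open metal case fixed to the bench, 150 (its x) x 120 (its y) x 50 mm high, walls 4 mm. Origin: centre of its underside; z up. Inside: black relay socket, a steel hold-down lever on the socket's +x side, and posts 18 mm square level with the rim in three corners (none at +x, -y), each with a threaded hole ringed in brass. At least 30 mm is free beside the socket in case y.
- pocket (a point): Centre of the floor of the socket's rectangular pocket (case x = -10 mm, y = 0), 6 mm above the bench. The pocket is 32 mm (case x) x 26 mm (case y), 10 mm deep, with a 3 mm bevel round its mouth; the socket's top is 16 mm above the bench, its block 44 x 42 mm.
- lever (a joint): Angle (rad) of the steel hold-down lever about its level pivot (parallel to case y). 0 = shut (stop): lever level, pointing to case -x, 2 mm above a seated relay. Grows as it swings up and back: pi/2 upright, at most 2.4, leaning to case +x. It starts open at 2.0 to 2.35 and stays where it is left; about 1 N at the tip moves it.
- lever_pivot (a point): Point on the lever's pivot axis at the lever's middle: case x = +16 mm, y = 0, 43 mm above the bench.
- lever_tip (a point): Free end of the lever, 48 mm from the pivot. The lever is a steel bar 9 mm wide and 6 mm thick, with a crossbar 24 mm wide (case y) and 10 mm long at its free end.
- relay: The relay: grey block with a black foot, 28 (its x) x 22 (its y) x 32 mm tall, about 50 g, standing upright on the bench. Origin: centre of its underside; z up. It fits the pocket with its x along the case's x, either way round; seated, its top is 38 mm above the bench.
- plate: Cover plate: aluminium, 150 (its x) x 120 (its y) x 4 mm, about 250 g, flat on the bench, black bridge handle on its middle. Origin: centre of its underside; z up. A 10 mm hole in three corners (none at +x, -y), the same pattern as the case's posts: with x and y axes of plate and case matching, each hole lies over the thread of the same number.
- plate_grip (a point): Middle of the handle's bar, 30 mm above the plate's underside, over the plate's centre. The bar runs along plate x, 70 mm long, 12 mm wide (plate y) and 12 mm high, carried by two feet at x = -30 and +30 mm; its top is 36 mm above the plate's underside. Pinch it across its width from above.
- hole0 (a point): Centre of hole 0 of the plate at the plate's underside: plate x = -62 mm, y = -47 mm.
- hole1 (a point): Centre of hole 1 of the plate at the plate's underside: plate x = -62 mm, y = +47 mm.
- hole2 (a point): Centre of hole 2 of the plate at the plate's underside: plate x = +62 mm, y = +47 mm.
- thread0 (a point): Centre of threaded hole 0 (6 mm) on top of a post of the case, level with the rim: case x = -62 mm, y = -47 mm, 50 mm above the bench.
- thread1 (a point): Centre of threaded hole 1 (6 mm) on top of a post of the case, level with the rim: case x = -62 mm, y = +47 mm, 50 mm above the bench.
- thread2 (a point): Centre of threaded hole 2 (6 mm) on top of a post of the case, level with the rim: case x = +62 mm, y = +47 mm, 50 mm above the bench.
- capacitor: Bystander: upright black cylinder, 28 mm diameter, 40 mm tall.
- tape: Bystander: roll of black tape lying flat, 68 mm across, 19 mm high.
- screwdriver: Bystander: yellow-handled screwdriver, 200 mm, lying flat at the far side.
- wrench: Bystander: steel wrench, 150 mm, lying flat at the left.
- spray: Bystander: spray can, 52 mm diameter, 170 mm tall, far right.
- jar: Bystander: glass jar, 68 mm diameter, 75 mm tall, far left.
- transformer: Bystander: small transformer with copper winding, 50 x 56 x 44 mm, near the robot.

How it is judged:
On the way, in this order (a step that is already met when the one before it is completed fails the run):
1. the relay is fully home in the socket, the lever still open (horizontal distance between relay and pocket below 0.004 m and z of relay in the frame of pocket below 0.003 m and angle between relay's own z axis and vertical below 0.08 rad and value of joint lever above 0.5 rad), for 0.2 s.
2. the lever is shut over the seated relay (horizontal distance between relay and pocket below 0.004 m and z of relay in the frame of pocket below 0.003 m and angle between relay's own z axis and vertical below 0.08 rad and value of joint lever below 0.12 rad), for 0.2 s.
3. the plate hovers in the grip, its holes over the threaded holes (horizontal distance between hole0 and thread0 below 0.004 m and horizontal distance between hole1 and thread1 below 0.004 m and horizontal distance between hole2 and thread2 below 0.004 m and z of hole0 in the frame of thread0 between 0.004 and 0.028 m and z of hole1 in the frame of thread1 between 0.004 and 0.028 m and z of hole2 in the frame of thread2 between 0.004 and 0.028 m and angle between plate's own z axis and vertical below 0.12 rad and contact force between plate and the fingers above 1 N and contact force between plate and case below 0.1 N and contact force between plate and relay below 0.1 N and linear speed of plate below 0.02 m/s), for 0.3 s.
At the end, for the whole second after the job is handed in: Relay within 4 mm of the pocket centre, at most 3 mm above its floor, tilt under 0.08; lever within 0.12 rad of shut; gripper holds the plate still, tilt under 0.12, touching neither case nor relay, each hole within 4 mm sideways of its threaded hole and 4 to 28 mm above it (all of step 2 and all of step 3); the arm keeps its last pose, push and grip.
It fails at once if a bystander is moved by more than 30 mm (distance of any of capacitor, tape, screwdriver, wrench, spray, jar, transformer from where it was at the start of the episode above 0.03 m).
It also fails if it takes over 67 s, if anything falls off the work surface, if the arm or the gripper's body presses on something with over 40 N, if the wrist force passes 120 N, or if a joint passes its speed limit or range.

### The arm

A 6-joint arm with a two-finger parallel gripper is mounted at the origin on the work surface. World frame = base frame: x ahead of the robot, y to its left, z up, the work surface at z = 0. Lengths are in m, angles in rad, forces in N, time in s.
With the tool pointing down it reaches from about 0.3 to 0.875 m from the base axis. Payload 6.4 kg.
Tool frame: the origin (TCP) lies on the centre line of the jaws, within the pads' length; the fingertips stand 25 mm ahead of it and the grasp point (between the pads) lies 6 mm ahead of it (ctrl.tip_reach is the distance from the TCP to the fingertips, in m); z points along the fingers, y is the line along which they close (so a half turn about z gives the same grasp; the last joint's range is limited). The gripper opens to 85 mm and grips with 20 to 120 N. Pads are 22 mm wide; open, the fingers measure 114 mm over their backs; the gripper's body (76 mm by 85 mm) begins 54 mm behind the grasp point. The pads swing forward as they close: fully open they stand 13 mm farther back than shut.
Start: joints at [1.034, 0.181, 1.607, -0, 1.354, -0.206], TCP at [0.187, 0.544, 0.256] pointing down, gripper open.
Joint ranges: [-2.99, 2.99], [-0.89, 2.07], [0.3, 2.58], [-1.14, 4.28], [0, 2.63], [-3.12, 3.12]. Speed limits (rad/s): [2.57, 2.57, 3.01, 3.14, 3.14, 3.14].

### API

Orientations are given as a unit quaternion [w, x, y, z].
In Python, from bench import ctrl gives the robot as it stands.
- The arm moves only by the tool servo_tool, never from a script. Its argument "motion" is a list that holds one entry, the list of rows, each a list of 5 numbers: the shift along the tool's x, y, z in cm, then the turn about the tool's z in degrees, then the closure, from -1 (fully open) to 1 (shut). In form: [[[dx, dy, dz, twist, claw], ...]]. A call has 1 to 5 rows; each row is the pose to reach, as a shift and turn from the pose commanded when the call began, along the tool's axes at that moment; what a row does not reach only later rows make up. A row lasts 1/10 s, in which the tool goes at most 50 mm and 8.59 degrees, less where a joint would pass 70% of its speed; a pose out of reach is approached as far as the arm can. A call with a gripper value outside its range is refused whole. The fingers move at their own pace and stop on an object; the grip force is fixed at half the most. Time passes only in rows, so rows that repeat a pose let the fingers close. It gives the time, the measured TCP pose, the force, the opening and the grip force at its end, in the units of the state.
- ctrl.get_obs(): the state, without advancing time (a new reading comes with each control period).
- ctrl.camera(name): name is "side" or "top"; returns a dict with "pixels" (420x560x3 uint8, red, green, blue), "depth" (420x560 float32, m along the optical axis (not along the pixel's ray), 0 where there is no reading), "fx", "fy", "cx", "cy" (pixels), "R" (3x3) and "t" (3): a world point X has camera coordinates R X + t. Camera axes: x right, y down, z forward; pixel columns grow to the right and rows downward; lengths in m; the calibration is good to about 2 mm. A picture is of the moment at which its call begins.
- ctrl.hand_in(): hands the job in; it is judged then, once.
The state is a dict: "time_s": time; "q": joint angles; "dq": joint speeds; "joint_efforts": joint torques, N m; "eef_pos": TCP position; "eef_rot": TCP orientation; "wrist_force": force on the tool from outside, world axes, zero at the start; "torque": the same for the moment, N m; "opening": opening from 0.0 (shut) to 1.0 (fully open); "grasp_force": force on a finger pad.
Only numpy, scipy, OpenCV 4.12 (cv2) and the standard library are available. Lean on these libraries where they do the work, as an engineer would, in place of code of your own. Each camera call takes 0.05 s, during which the arm holds its last target. There are 200 camera calls.

## Working session

There is one attempt and no reset: what is moved stays moved. The work goes in short steps, Python scripts to look and compute and a tool call to move; the robot and the scene stay as the last step left them, time stands still between calls to the robot, and variables do not carry over. Pictures are saved under pics/ and viewed, at most 12 in all, crops included, and the job is handed in when it is done.

Besides the shell and the picture viewer there is one more tool, called by a JSON object that holds its "op" and its "data". servo_tool: Moves the arm, as the interface text tells. Its arguments: {"type":"object","properties":{"motion":{"type":"array"}},"required":["motion"]}

```bash
mkdir -p pics
cat > h.py <<'E'
import numpy as np, cv2
from bench import ctrl
def snap(name,fn,save=True):
    c=ctrl.camera(name); np.savez('last_'+name+'.npz',**c)
    if save: cv2.imwrite('pics/'+fn,cv2.cvtColor(c['pixels'],cv2.COLOR_RGB2BGR))
    return c
def load(name): return dict(np.load('last_'+name+'.npz'))
def px(c,u,v,z):  # intersect ray with world plane z
    R,t=c['R'],c['t']; d=R.T@np.array([(u-c['cx'])/c['fx'],(v-c['cy'])/c['fy'],1]); o=-R.T@t
    return o+d*(z-o[2])/d[2]
def cloud(c):
    v,u=np.mgrid[:420,:560]; D=c['depth']
    P=np.stack([(u-c['cx'])/c['fx']*D,(v-c['cy'])/c['fy']*D,D],-1)
    return (P-c['t'])@c['R']
def proj(c,X):
    p=c['R']@np.array(X)+c['t']; return p[0]/p[2]*c['fx']+c['cx'],p[1]/p[2]*c['fy']+c['cy']
E
python3 - <<'E'
from h import *
for n in('top','side'):
    c=snap(n,n+'0.png'); print(n,-c['R'].T@c['t'],c['R'].round(3).tolist(),c['fx'])
a=cv2.imread('pics/top0.png');cv2.imwrite('pics/top0.png',cv2.resize(a,(800,600),interpolation=cv2.INTER_CUBIC))
o=ctrl.get_obs();print(o)
E
```

```text
top [0.41011451 0.03552089 0.96984176] [[-0.009, -1.0, -0.008], [-0.985, 0.01, -0.17], [0.17, 0.007, -0.985]] 443.00608755364004
side [0.39728496 0.73690859 0.71312616] [[-0.97, -0.242, 0.001], [-0.164, 0.656, -0.736], [0.177, -0.715, -0.677]] 462.6197633324242
{'time_s': 0.1, 'q': array([ 1.03366458e+00,  1.81479481e-01,  1.60787381e+00,  1.88996035e-05,
        1.35384183e+00, -2.06321924e-01]), 'dq': array([ 0.00105879, -0.00102849, -0.00291246, -0.00072601, -0.00017296,
       -0.00031207]), 'joint_efforts': array([ 1.48735300e-03, -4.45870364e+01, -3.52238560e+01, -2.14968081e-04,
        4.04144550e-03, -1.17473442e-05]), 'eef_pos': array([0.18651861, 0.54342919, 0.2554836 ]), 'eef_rot': array([-2.99624510e-04,  1.64653690e-01,  9.86351114e-01, -7.43159373e-04]), 'wrist_force': array([ 0.67508451, -0.01460869, -0.20824279]), 'torque': array([ 0.05317451, -0.05992972,  0.06734406]), 'grasp_force': 0.0, 'opening': 0.997407539776447}
```

View pics/top0.png

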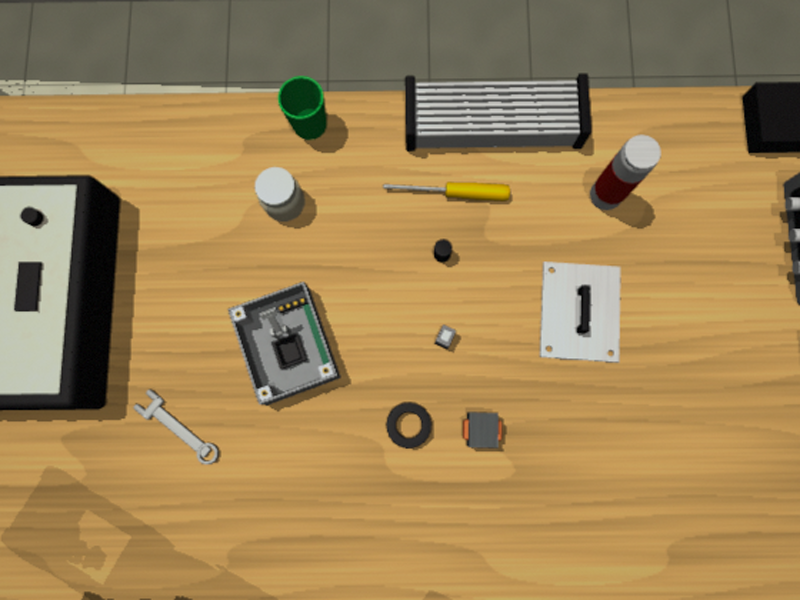

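View pics/side0.png

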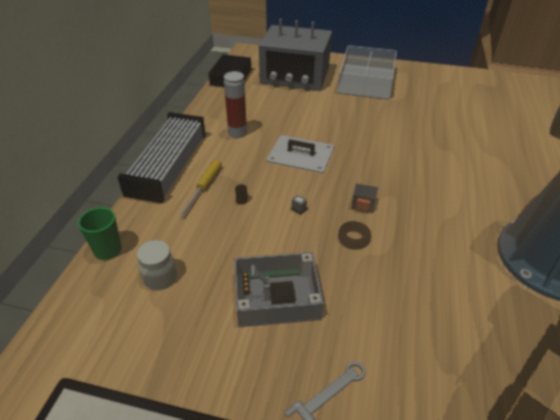

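Top view (800 px scale): case at about (285,343) with threads 0/1/2 at (327,371), (264,394), (238,314). The relay is at (446,337). The plate is at (581,312), with its missing hole upper right, so its x axis points up and its yaw is about 0. Next are enlarged crops and depth fits.

Run:
```python
from h import *
W=np.zeros((600,800,3),np.uint8)
a=cv2.cvtColor(load('top')['pixels'],cv2.COLOR_RGB2BGR)
def put(u,v,w,h,s,X,Y):
    W[Y:Y+h*s,X:X+w*s]=cv2.resize(a[v:v+h,u:u+w],None,fx=s,fy=s,interpolation=cv2.INTER_CUBIC)
put(155,193,90,95,5,0,0); put(372,176,68,84,5,455,0); put(298,220,30,30,5,455,430); put(298,163,30,30,5,610,430)
cv2.imwrite('pics/crop1.png',W)
for n in('top','side'):
    c=load(n);P=cloud(c)
    def fit(lab,cx,cy,r,z0,z1):
        m=(np.hypot(P[...,0]-cx,P[...,1]-cy)<r)&(P[...,2]>z0)&(P[...,2]<z1)
        Q=P[m]; (x,y),s,an=cv2.minAreaRect((Q[:,:2]*1000).astype(np.float32))
        print(n,lab,m.sum(),round(x,1),round(y,1),np.round(s,1),round(an,1),'z',np.percentile(Q[:,2],[10,50,90]).round(4))
    q=lambda u,v,z:px(load('top'),u*.7,v*.7,z)[:2]
    fit('case rim',*q(285,343,.05),.11,.044,.055)
    fit('plate',*q(581,312,.004),.11,.002,.008)
    fit('handle',*q(581,312,.03),.05,.025,.045)
    fit('relay',*q(446,337,.02),.03,.026,.04)
    for nm,(u,v) in dict(table=(400,520),t2=(500,250)).items():
        pass
c=load('top')
for k,p in dict(t0=(327,371),t1=(264,394),t2=(238,314)).items(): print(k,px(c,p[0]*.7,p[1]*.7,.05).round(4))
for k,p in dict(h0=(612,352),h1=(549,350),h2=(551,271)).items(): print(k,px(c,p[0]*.7,p[1]*.7,.004).round(4))
```

```text
top case rim 802 524.8 226.9 [150.9 120.4] 19.8 z [0.0459 0.0484 0.0506]
top plate 2266 571.1 -229.3 [205.8 209.4] 53.9 z [0.0023 0.0034 0.0051]
top handle 206 573.2 -225.2 [12.6 69.5] 84.4 z [0.0311 0.034  0.0362]
top relay 135 533.5 -15.1 [21.9 27.5] 63.0 z [0.0284 0.0309 0.033 ]
side case rim 1121 524.5 229.3 [150.2 122.9] 19.7 z [0.0456 0.0489 0.0508]
side plate 1160 568.7 -231.0 [176.7 203.1] 84.0 z [0.0023 0.0035 0.0051]
side handle 156 574.2 -222.1 [16.5 71. ] 84.8 z [0.0271 0.0333 0.0357]
side relay 108 534.2 -12.5 [24.  30.8] 59.5 z [0.0278 0.031  0.0329]
t0 [0.4799 0.1593 0.05  ]
t1 [0.4477 0.25   0.05  ]
t2 [0.5652 0.2919 0.05  ]
h0 [ 0.5082 -0.2698  0.004 ]
h1 [ 0.5122 -0.1739  0.004 ]
h2 [ 0.636  -0.1829  0.004 ]
```

View pics/crop1.png

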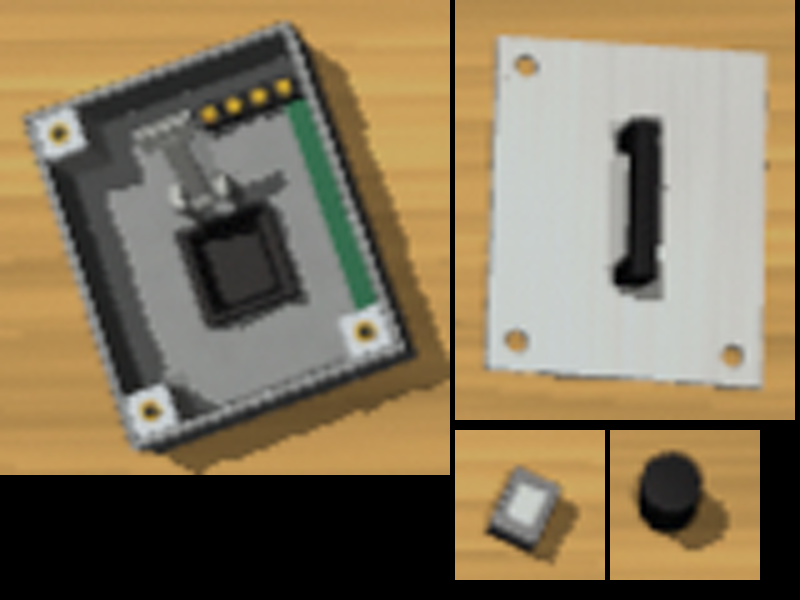

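Crop 1 (5x): brass rings at (59,133), (150,411) and (364,332). Plate holes at (525,66), (516,341) and (732,355). The relay's long axis leans up-right, yaw about -27°, and the lever leans back.

```bash
cat >> h.py <<'E'
def rigid(M,W):
    M=np.array(M)[:,:2];W=np.array(W)[:,:2];m=M-M.mean(0);w=W-W.mean(0)
    a=np.arctan2((m[:,0]*w[:,1]-m[:,1]*w[:,0]).sum(),(m*w).sum())
    R=np.array([[np.cos(a),-np.sin(a)],[np.sin(a),np.cos(a)]]); t=W.mean(0)-R@M.mean(0)
    return t,np.degrees(a),np.abs(M@R.T+t-W).max()
HOLES=[(-.062,-.047),(-.062,.047),(.062,.047)]
def tool():
    from scipy.spatial.transform import Rotation as Ro
    o=ctrl.get_obs();q=o['eef_rot'];A=Ro.from_quat([*q[1:],q[0]]).as_matrix()
    return o,A,np.degrees(np.arctan2(A[1,1],A[0,1]))
def go(x,y,z,yaw):
    o,A,w=tool(); d=A.T@(np.array([x,y,z])-o['eef_pos']); 
    print('shift cm',(d*100).round(2),'twist',round((w-yaw+90)%180-90,1),'yaw now',round(w,1))
E
python3 - <<'E'
from h import *
c=load('top')
t=[px(c,*p,.05) for p in((227.4,259.0),(184.6,274.8),(166.4,219.2))]
h=[px(c,*p,.004) for p in((427.1,246.7),(383.9,243.9),(385.7,188.9))]
print('case',rigid(HOLES,t)); print('plate',rigid(HOLES,h)); print(ctrl.tip_reach)
go(.534,-.014,.12,63)
E
```

```text
case (array([0.52395086, 0.2272919 ]), np.float64(19.690159699572458), np.float64(0.00027272836059238914))
plate (array([ 0.57271257, -0.22490261]), np.float64(-4.414221873378963), np.float64(0.0003333744798431626))
0.025
shift cm [-50.97 -41.41  13.6 ] twist 8.0 yaw now 71.0
```

{"op": "servo_tool", "data": {"motion": [[[-4, -3.2, 0, 0, -1], [-8, -6.5, 0, 0, -1], [-12, -9.8, 0.5, 0, -1], [-15, -12, 2, 0, -1], [-17, -13.8, 3.5, 0, -1]]]}}

```text
time_s: 0.6
eef_pos: [0.304, 0.356, 0.221]
eef_rot: [0.0, 0.165, 0.986, 0.0]
wrist_force: [0.1, 1.0, -0.7]
opening: 1.002
grasp_force: 0.0
```

{"op": "servo_tool", "data": {"motion": [[[-4, -3.2, 1, 0, -1], [-8, -6.5, 2, 0, -1], [-12, -9.8, 3, 0, -1], [-15, -12, 4, 0, -1], [-17, -13.8, 5, 0, -1]]]}}

```text
time_s: 1.1
eef_pos: [0.42, 0.1698, 0.1708]
eef_rot: [0.0, 0.166, 0.986, -0.0]
wrist_force: [0.1, 0.3, -0.9]
opening: 1.001
grasp_force: 0.0
```

{"op": "servo_tool", "data": {"motion": [[[-4, -3.2, 1, 2, -1], [-8, -6.5, 2, 4, -1], [-12, -9.8, 3, 6, -1], [-15, -12, 4, 8, -1], [-17, -13.8, 5, 8, -1]]]}}

```text
time_s: 1.6
eef_pos: [0.5361, -0.0164, 0.1207]
eef_rot: [0.0, 0.235, 0.972, -0.0]
wrist_force: [-0.2, 0.7, 0.4]
opening: 1.004
grasp_force: 0.0
```

Run:
```python
from h import *
go(.534,-.014,.040,63)
c=snap('top','a.png',0);s=snap('side','b.png',0)
W=np.zeros((600,800,3),np.uint8)
a=cv2.cvtColor(c['pixels'],cv2.COLOR_RGB2BGR);b=cv2.cvtColor(s['pixels'],cv2.COLOR_RGB2BGR)
W[:400,:400]=cv2.resize(a[190:290,262:362],None,fx=4,fy=4,interpolation=3)
W[:400,400:]=cv2.resize(b[140:240,250:350],None,fx=4,fy=4,interpolation=3)
cv2.imwrite('pics/c2.png',W[:400])
```

```text
shift cm [0.31 0.12 8.07] twist -0.1 yaw now 62.9
```

View pics/c2.png

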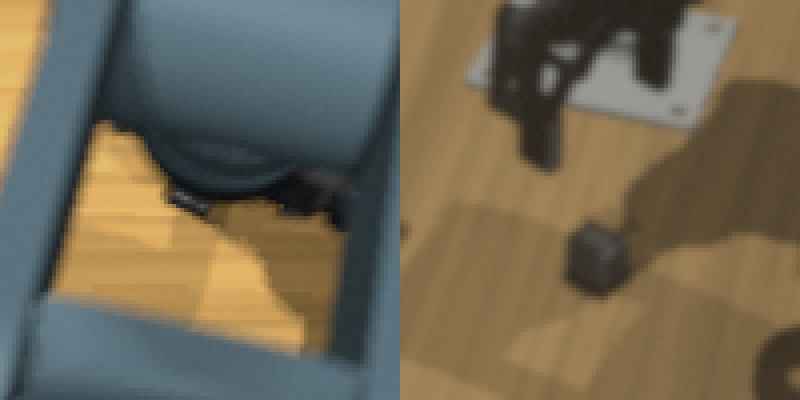

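The arm hides the relay from the top camera; in the side view the open jaws stand over the relay. I'll descend and grip.

{"op": "servo_tool", "data": {"motion": [[[0.1, 0, 3, 0, -1], [0.3, 0.1, 6, 0, -1], [0.3, 0.1, 8.1, 0, -1], [0.3, 0.1, 8.1, 0, -1], [0.3, 0.1, 8.1, 0, 0]]]}}

```text
time_s: 2.2
eef_pos: [0.5321, -0.0105, 0.0405]
eef_rot: [-0.0, 0.233, 0.973, 0.0]
wrist_force: [0.6, -0.2, 1.2]
opening: 0.859
grasp_force: 0.0
```

{"op": "servo_tool", "data": {"motion": [[[0, 0, 0, 0, 1], [0, 0, 0, 0, 1], [0, 0, 0, 0, 1], [0, 0, 0, 0, 1], [0, 0, 0, 0, 1]]]}}

```text
time_s: 2.7
eef_pos: [0.5334, -0.0113, 0.0415]
eef_rot: [0.001, 0.233, 0.972, 0.0]
wrist_force: [-1.2, 0.8, 6.3]
opening: 0.243
grasp_force: 59.5
```

{"op": "servo_tool", "data": {"motion": [[[0, 0, 0, 0, 1], [0, 0, 0, 0, 1], [0, 0, 0, 0, 1]]]}}

```text
time_s: 3.0
eef_pos: [0.5334, -0.0113, 0.0415]
eef_rot: [0.001, 0.233, 0.972, 0.0]
wrist_force: [-1.4, 0.6, 6.7]
opening: 0.243
grasp_force: 59.5
```

{"op": "servo_tool", "data": {"motion": [[[0, 0, -2, 0, 1], [0, 0, -5, 0, 1], [0, 0, -8, 0, 1], [0, 0, -10, 0, 1], [0, 0, -10, 0, 1]]]}}

```text
time_s: 3.5
eef_pos: [0.5346, -0.0116, 0.1437]
eef_rot: [0.003, 0.233, 0.972, -0.0]
wrist_force: [0.8, 0.5, -1.0]
opening: 0.243
grasp_force: 58.8
```

Run:
```python
from h import *
go(.515,.2255,.14,109.7)
s=snap('side','b.png',0);P=cloud(s);o=ctrl.get_obs();e=o['eef_pos'];print(o['eef_pos'],o['wrist_force'],o['grasp_force'])
b=cv2.cvtColor(s['pixels'],cv2.COLOR_RGB2BGR)
u,v=map(int,proj(s,e));print(u,v)
cv2.imwrite('pics/c3.png',cv2.resize(b[v-50:v+50,u-60:u+60],None,fx=6,fy=6,interpolation=3))
```

```text
shift cm [12.5  20.25  0.32] twist -46.7 yaw now 63.0
[ 0.53339893 -0.0113405   0.14166161] [-0.50183307 -0.1479998  -1.23895249] 58.75055909156799
300 159
```

View pics/c3.png

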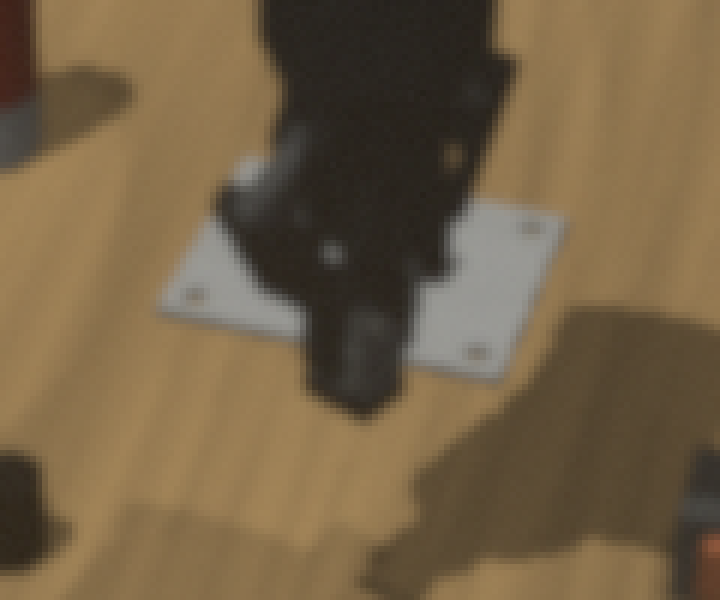

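{"op": "servo_tool", "data": {"motion": [[[2, 3, 0, -6, 1], [4, 6, 0, -12, 1], [6, 9, 0, -18, 1], [8, 12, 0, -24, 1], [8, 13, 0, -30, 1]]]}}

```text
time_s: 4.05
eef_pos: [0.5174, 0.1441, 0.1381]
eef_rot: [-0.002, -0.03, 1.0, 0.0]
wrist_force: [-0.7, -0.2, -0.4]
opening: 0.239
grasp_force: 58.8
```

```bash
python3 -c "
from h import *
go(.515,.2255,.11,109.7)"
```

```text
shift cm [-0.26  8.14  2.82] twist -16.2 yaw now 93.5
```

{"op": "servo_tool", "data": {"motion": [[[0, 3, 0, -6, 1], [-0.2, 6, 0.5, -12, 1], [-0.3, 8.1, 1.5, -16.2, 1], [-0.3, 8.1, 2.8, -16.2, 1], [-0.3, 8.1, 2.8, -16.2, 1]]]}}

```text
time_s: 4.55
eef_pos: [0.5161, 0.2216, 0.1086]
eef_rot: [-0.003, -0.167, 0.986, -0.0]
wrist_force: [-0.4, 0.4, 0.3]
opening: 0.243
grasp_force: 58.9
```

Run:
```python
from h import *
s=snap('side','b.png',0);o,A,w=tool();e=o['eef_pos'];print(e,w,o['wrist_force'])
go(.5148,.2246,.046,109.7)
b=cv2.cvtColor(s['pixels'],cv2.COLOR_RGB2BGR)
u,v=map(int,proj(s,[.52,.227,.07]));print(u-50,v-50)
cv2.imwrite('pics/c4.png',cv2.resize(b[v-50:v+50,u-50:u+50],None,fx=6,fy=6,interpolation=3))
# tcp axis projections
for z in(.075,.085,.10): print(z,((np.array(proj(s,[e[0],e[1],z]))-[u-50,v-50]+.5)*6-.5).round(1))
```

```text
[0.51691493 0.22123251 0.10980221] 109.18282804863486 [-0.0403467  -0.17896005 -1.1564106 ]
shift cm [0.06 0.39 6.38] twist -0.5 yaw now 109.2
228 222
0.075 [322.7 279.8]
0.085 [322.9 257.8]
0.1 [323.3 224.2]
```

View pics/c4.png

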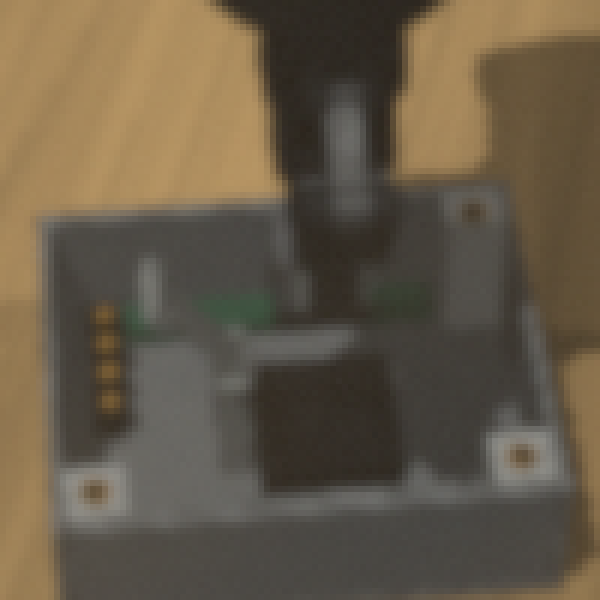

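The crop shows the case with rings at (472,212), (523,456), (95,490) and the dark relay and finger around (340,250). I need more contrast.

Run:
```python
from h import *
s=load('side');b=cv2.cvtColor(s['pixels'],cv2.COLOR_RGB2BGR)[222:322,228:328]
g=(255*(b/255.)**.45).astype(np.uint8)
P=cloud(s)[222:322,228:328]
z=np.clip(P[...,2]/.14*255,0,255).astype(np.uint8)
z=cv2.applyColorMap(z,cv2.COLORMAP_JET)
cv2.imwrite('pics/c5.png',np.hstack([cv2.resize(g[:80,20:100],None,fx=5,fy=5,interpolation=3),cv2.resize(z[:80,20:100],None,fx=5,fy=5,interpolation=0)]))
o,A,w=tool();e=np.array([.51691,.22123,.1098])
Q=(P-e)@A
m=(np.abs(Q[...,0])<.03)&(np.abs(Q[...,1])<.05)&(Q[...,2]<.05)&(Q[...,2]>-.03)
for k in range(-30,50,5):
    n=m&(Q[...,2]*1000>=k)&(Q[...,2]*1000<k+5)
    if n.sum()>4: print(k,n.sum(),'x',(np.percentile(Q[n][:,0],[2,50,98])*1000).round(1),'y',(np.percentile(Q[n][:,1],[2,50,98])*1000).round(1))
```

```text
-30 25 x [-13.   -3.6  10. ] y [23.9 43.3 46.3]
-25 13 x [-12.6  -3.4   5.9] y [20.3 42.4 43.4]
0 16 x [-9.3  0.1  6.3] y [ 0.3 24.9 26.5]
5 21 x [-13.2  -3.4   8.5] y [-1.5 24.5 26. ]
10 54 x [-15.8 -11.3   9.2] y [-8.  12.6 25.7]
15 25 x [-16.   -6.6   9.4] y [-8.1 18.7 25. ]
20 15 x [-16.   -9.6   9.6] y [-3.4 16.6 22.3]
25 10 x [-16.1 -13.4   1.9] y [10.1 12.6 17.8]
30 11 x [-16.2 -10.9   9.9] y [11.  12.7 13.5]
35 36 x [-16.2  -2.9  12.1] y [-8.5 12.1 13.6]
40 11 x [-15.5  -0.3   9.6] y [-4.9 11.7 13.1]
```

View pics/c5.png

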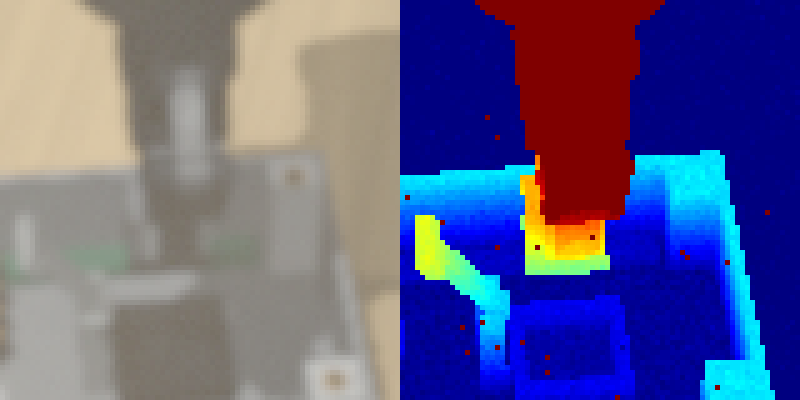

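The depth crop shows the relay gripped, its foot bottom about 41 mm below the TCP. Its tool x extent is -16.2 to 12.1 mm, so the centre is at -2. The lever leans back on the left.

Run:
```python
from h import *
s=load('side')
f=lambda u,v:(228+(u+.5)/6-.5,222+(v+.5)/6-.5)
t=[px(s,*f(*p),.05) for p in((472,212),(523,456),(95,490))]
ct,a,r=rigid(HOLES,t);print(ct,a,r)
e=np.array([.51691,.22123]);o,A,w=tool()
R=np.array([[np.cos(np.radians(a)),-np.sin(np.radians(a))],[np.sin(np.radians(a)),np.cos(np.radians(a))]])
pk=ct+R@[-.01,0]
B=A[:2,:2]
print('pocket in tool (side cam)',((pk-e)@B*1000).round(1),'yaw tool',w)
# socket pocket directly by depth: socket top z .016
P=cloud(s);C=(P[...,:2]-ct)@R
m=(P[...,2]>.013)&(P[...,2]<.019)&(np.abs(C[...,0]+.01)<.03)&(np.abs(C[...,1])<.03)
print(m.sum(),(np.percentile(C[m],[2,98],axis=0)*1000).round(1))
c=load('top') if 0 else None
```

```text
[0.52440199 0.22765955] 19.783086261138724 0.0005152737127921414
pocket in tool (side cam) [0.8 3.5] yaw tool 109.18282804863486
246 [[-30.8 -20.3]
 [ 14.8  22.3]]
```

{"op": "servo_tool", "data": {"motion": [[[0.28, 0.31, 0, -0.5, 1], [0.28, 0.31, 1.5, -0.5, 1], [0.28, 0.31, 3, -0.5, 1], [0.28, 0.31, 4.5, -0.5, 1], [0.28, 0.31, 5, -0.5, 1]]]}}

```text
time_s: 5.1
eef_pos: [0.5134, 0.2235, 0.0595]
eef_rot: [-0.002, -0.171, 0.985, -0.0]
wrist_force: [-0.1, 0.6, 0.0]
opening: 0.237
grasp_force: 58.9
```

{"op": "servo_tool", "data": {"motion": [[[0, 0, 0.1, 0, 1], [0, 0, 0.2, 0, 1], [0, 0, 0.3, 0, 1], [0, 0, 0.4, 0, 1], [0, 0, 0.4, 0, 1]]]}}

```text
time_s: 5.6
eef_pos: [0.5153, 0.2242, 0.0586]
eef_rot: [0.0, -0.172, 0.985, -0.0]
wrist_force: [-0.0, -0.4, -0.6]
opening: 0.24
grasp_force: 58.9
```

{"op": "servo_tool", "data": {"motion": [[[0, 0, 0, 0, 1], [0, 0, 0, 0, 1]]]}}

```text
time_s: 5.8
eef_pos: [0.5152, 0.2241, 0.0585]
eef_rot: [0.0, -0.171, 0.985, 0.0]
wrist_force: [-0.6, -0.5, -0.6]
opening: 0.239
grasp_force: 58.9
```

```bash
python3 -c "
from h import *
for i in range(3):
  ctrl.camera('side');o,A,w=tool();print(o['eef_pos'],w,o['wrist_force'])"
```

```text
[0.5151264  0.22411387 0.05845441] 109.74787196937282 [ 0.25479725  0.2277346  -0.60309537]
[0.51509933 0.22410855 0.05839819] 109.74920725523785 [ 0.27344462 -0.25058636  0.0705908 ]
[0.5150704  0.22409714 0.05835589] 109.74901700870252 [ 0.54398976  0.65661312 -0.43208068]
```

```bash
cat >> h.py <<'E'
CT=np.array([.5244,.22766]);CA=np.radians(19.75)
CR=np.array([[np.cos(CA),-np.sin(CA)],[np.sin(CA),np.cos(CA)]])
E
python3 - <<'E'
from h import *
Cs=[];
for i in range(4):
    s=snap('side','',0);P=cloud(s);Cs.append(np.dstack([(P[...,:2]-CT)@CR,P[...,2]])*1000)
C=np.median(Cs,0)
o,A,w=tool();e=o['eef_pos'];print('tcp in case',((e[:2]-CT)@CR*1000).round(1),e[2],w)
m=(np.abs(C[...,0]+10)<25)&(np.abs(C[...,1])<18)
for z in range(14,40,4):
    n=m&(C[...,2]>=z)&(C[...,2]<z+4)
    print(z,n.sum(),'x',np.percentile(C[n][:,0],[1,5,50,95,99]).round(1),'y',np.percentile(C[n][:,1],[2,50,90,98]).round(1))
n=(np.abs(C[...,2]-49)<3)&(np.abs(C[...,0])<85)&(np.abs(C[...,1])<70)
print(cv2.minAreaRect(C[n][:,:2].astype(np.float32)))
v,u=np.nonzero(m&(C[...,2]>12)&(C[...,2]<36)); print(u.min(),u.max(),v.min(),v.max())
b=cv2.cvtColor(s['pixels'],cv2.COLOR_RGB2BGR);g=(255*(b/255.)**.5).astype(np.uint8)
U,V=map(int,proj(s,[.515,.2246,.03]));print(U-30,V-35)
cv2.imwrite('pics/c6.png',cv2.resize(g[V-35:V+35,U-30:U+40],None,fx=8,fy=8,interpolation=3))
E
```

```text
tcp in case [-10.   -0.2] 0.058288589367107846 109.7490293029456
14 82 x [-31.  -30.4   1.2  12.3  13.1] y [-16.3   7.7  16.9  17.6]
18 23 x [-20.3 -20.   -9.2   6.8  13.1] y [ 8.6 11.4 12.1 12.3]
22 16 x [-19.8 -18.7  -2.7   6.8   6.9] y [ 6.  11.5 12.1 12.4]
26 7 x [0.1 0.6 3.7 6.3 6.6] y [ 5.6 11.1 11.5 11.7]
30 5 x [1.9 2.2 5.5 6.7 6.7] y [ 4.9 10.9 11.5 11.6]
34 10 x [-19.3 -19.3  -0.3   6.1   6.6] y [ 6.  16.8 17.2 17.2]
38 13 x [-19.  -18.2   1.8   9.6  13.1] y [ 4.8 11.  17.2 17.3]
((0.7173843383789062, 0.6415481567382812), (149.9743194580078, 121.5239486694336), 0.04564232751727104)
269 294 284 299
251 250
```

View pics/c6.png

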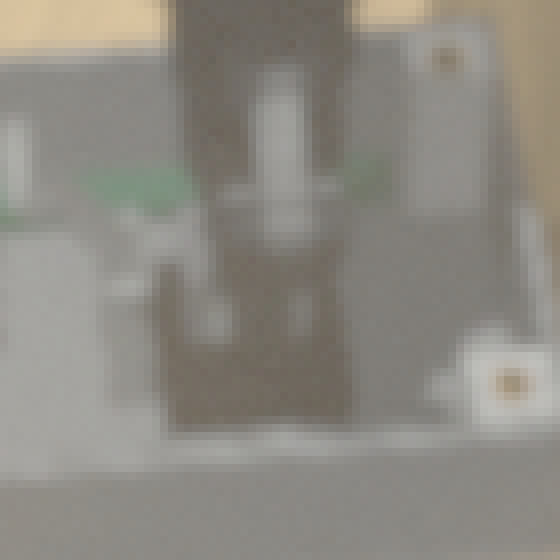

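The enlarged view shows the relay foot over the socket. Depth puts its case x centre near -7.3, so it needs about 2.8 mm more along tool x; y is fine.

{"op": "servo_tool", "data": {"motion": [[[0.14, 0, 0, 0, 1], [0.28, 0, 0, 0, 1], [0.28, 0, 0, 0, 1], [0.28, 0, 0.2, 0, 1], [0.28, 0, 0.3, 0, 1]]]}}

```text
time_s: 6.65
eef_pos: [0.5124, 0.2231, 0.0551]
eef_rot: [-0.0, -0.171, 0.985, -0.0]
wrist_force: [-0.6, -1.2, -0.8]
opening: 0.24
grasp_force: 58.9
```

{"op": "servo_tool", "data": {"motion": [[[0, 0, 0.1, 0, 1], [0, 0, 0.2, 0, 1], [0, 0, 0.3, 0, 1], [0, 0, 0.3, 0, 1], [0, 0, 0.3, 0, 1]]]}}

```text
time_s: 7.15
eef_pos: [0.5124, 0.2231, 0.0523]
eef_rot: [-0.0, -0.171, 0.985, -0.0]
wrist_force: [-0.3, 0.2, -0.2]
opening: 0.244
grasp_force: 58.9
```

{"op": "servo_tool", "data": {"motion": [[[0, 0, 0.1, 0, 1], [0, 0, 0.2, 0, 1], [0, 0, 0.3, 0, 1], [0, 0, 0.4, 0, 1], [0, 0, 0.45, 0, 1]]]}}

```text
time_s: 7.65
eef_pos: [0.5123, 0.2231, 0.0476]
eef_rot: [-0.0, -0.171, 0.985, 0.0]
wrist_force: [0.5, -0.1, -0.1]
opening: 0.241
grasp_force: 58.9
```

{"op": "servo_tool", "data": {"motion": [[[0, 0, 0.05, 0, 1], [0, 0, 0.05, 0, 1], [0, 0, 0.1, 0, 1], [0, 0, 0.1, 0, 1]]]}}

```text
time_s: 8.05
eef_pos: [0.5124, 0.2231, 0.0475]
eef_rot: [-0.0, -0.172, 0.985, -0.0]
wrist_force: [-4.7, -0.4, 9.0]
opening: 0.237
grasp_force: 60.1
```

Seated: z stopped at 47.5 mm with a 9 N push. I'll open partly (the case walls limit the opening) and rise.

{"op": "servo_tool", "data": {"motion": [[[0, 0, -0.1, 0, 0.2], [0, 0, -0.1, 0, 0.2], [0, 0, -0.1, 0, 0.2], [0, 0, -0.1, 0, 0.2], [0, 0, -0.1, 0, 0.2]]]}}

```text
time_s: 8.55
eef_pos: [0.5124, 0.2231, 0.0476]
eef_rot: [-0.0, -0.171, 0.985, -0.0]
wrist_force: [0.4, 1.1, 0.1]
opening: 0.4
grasp_force: 0.0
```

{"op": "servo_tool", "data": {"motion": [[[0, 0, -1, 0, 0.2], [0, 0, -3, 0, 0.2], [0, 0, -6, 0, 0.2], [0, 0, -9, 0, 1], [0, 0, -9, 0, 1]]]}}

```text
time_s: 9.05
eef_pos: [0.5156, 0.2239, 0.1432]
eef_rot: [0.005, -0.172, 0.985, 0.0]
wrist_force: [0.5, 0.2, 0.0]
opening: 0.073
grasp_force: 0.0
```

```bash
cat >> h.py <<'E'
def tc():
    o,A,w=tool();e=o['eef_pos'];p=(e[:2]-CT)@CR*1000
    print('tcp in case mm',p.round(1),'z',round(e[2]*1000,1),'yaw err',round(w-109.75,2),'F',o['wrist_force'].round(1))
def casecloud(k=3):
    Cs=[]
    for i in range(k):
        s=snap('side','',0);P=cloud(s);Cs.append(np.dstack([(P[...,:2]-CT)@CR,P[...,2]])*1000)
    return np.median(Cs,0)
E
python3 - <<'E'
from h import *
C=casecloud();tc()
n=(np.abs(C[...,2]-38)<5)&(np.abs(C[...,0]+10)<25)&(np.abs(C[...,1])<20)
Q=C[n];print('relay top',n.sum(),np.median(Q[:,2]),cv2.minAreaRect(Q[:,:2].astype(np.float32)))
n=(C[...,2]>55)&(C[...,2]<93)&(C[...,0]>15)&(C[...,0]<70)&(np.abs(C[...,1])<25)
Q=C[n];print('lever',n.sum(),[ (z,np.percentile(Q[np.abs(Q[:,2]-z)<4][:,0],[2,50,98]).round(1),np.percentile(Q[np.abs(Q[:,2]-z)<4][:,1],[2,98]).round(1)) for z in(60,68,76,84) if (np.abs(Q[:,2]-z)<4).sum()>2], Q[:,2].max())
E
```

```text
tcp in case mm [-13.1  -0.2] z 137.8 yaw err -0.0 F [-0.1  0.1 -1.3]
relay top 169 37.344909006458245 ((-5.3058977127075195, 0.8467502593994141), (22.941627502441406, 37.94306182861328), 86.79375457763672)
lever 120 [(60, array([22.6, 26.2, 32.5]), array([-2.4,  5.7])), (68, array([27.4, 31.1, 34.9]), array([-4. ,  5.7])), (76, array([33.6, 37.1, 42.9]), array([-9.9, 12.5])), (84, array([38.3, 41.9, 45.3]), array([-9.7, 12.4]))] 84.70917465333754
```

{"op": "servo_tool", "data": {"motion": [[[-4, 0, 0, 0, 1], [-8, 0, 0, 0, 1], [-8, 0, 0, 0, 1], [-8, 0, 2.5, 0, 1], [-8, 0, 4.5, 0, 1]]]}}

```text
time_s: 9.7
eef_pos: [0.5866, 0.2499, 0.0905]
eef_rot: [-0.001, -0.171, 0.985, -0.0]
wrist_force: [-0.6, -0.6, 0.3]
opening: -0.001
grasp_force: 0.0
```

{"op": "servo_tool", "data": {"motion": [[[0, 0, 0, 0, 1], [0, 0, 0, 0, 1], [0.4, 0, 0, 0, 1], [0.8, 0, 0, 0, 1], [1.2, 0, 0, 0, 1]]]}}

```text
time_s: 10.2
eef_pos: [0.5766, 0.2462, 0.0939]
eef_rot: [0.001, -0.171, 0.985, 0.0]
wrist_force: [1.4, -0.5, 1.0]
opening: 0.001
grasp_force: 1.0
```

```bash
cat > lev.py <<'E'
from h import *
C=casecloud();tc()
for y0,y1 in((4,13),):
    n=(C[...,2]>50)&(C[...,2]<96)&(C[...,0]>-40)&(C[...,0]<60)&(np.abs(C[...,1])<30)
    Q=C[n];print([ (z,(np.abs(Q[:,2]-z)<4).sum(),np.percentile(Q[np.abs(Q[:,2]-z)<4][:,0],[2,50,98]).round(1)) for z in(56,64,72,80,88) if (np.abs(Q[:,2]-z)<4).sum()>2])
E
python3 lev.py
```

```text
tcp in case mm [55.2 -0.2] z 93.6 yaw err -0.0 F [-1.1 -0.  -0.9]
[(56, np.int64(18), array([20.4, 22.7, 27.5])), (64, np.int64(24), array([24.2, 28. , 45.4])), (72, np.int64(24), array([29.5, 33.1, 57.1])), (80, np.int64(77), array([34.8, 40.7, 59.4])), (88, np.int64(22), array([40.1, 52.4, 59.1]))]
```

{"op": "servo_tool", "data": {"motion": [[[0.8, 0, 0, 0, 1], [1.6, 0, 0, 0, 1], [2.4, 0, 0, 0, 1], [3.2, 0, 0, 0, 1], [3.9, 0, 0, 0, 1]]]}}

```text
time_s: 10.85
eef_pos: [0.5388, 0.2327, 0.0926]
eef_rot: [-0.0, -0.171, 0.985, -0.0]
wrist_force: [1.5, -0.0, -0.7]
opening: -0.0
grasp_force: 0.6
```

{"op": "servo_tool", "data": {"motion": [[[0.5, 0, 0, 0, 1], [1.1, 0, 0.15, 0, 1], [1.7, 0, 0.35, 0, 1], [2.0, 0, 0.75, 0, 1], [2.2, 0, 1.2, 0, 1]]]}}

```text
time_s: 11.35
eef_pos: [0.5184, 0.2253, 0.0804]
eef_rot: [-0.0, -0.171, 0.985, -0.0]
wrist_force: [-1.0, -1.0, 1.9]
opening: -0.003
grasp_force: 0.5
```

```bash
python3 lev.py
```

```text
tcp in case mm [-6.4 -0.1] z 80.1 yaw err -0.01 F [ 0.2  0.8 -0.8]
[(56, np.int64(67), array([-29.2, -23.3,   3.2])), (64, np.int64(33), array([-16.4,  -5.1,   4.8])), (72, np.int64(28), array([-15.4,  -4.9,   4.8])), (80, np.int64(11), array([-11.9,  -6.8,  -0. ]))]
```

Lever tip is down near x=-29, z=56. Press it shut.

{"op": "servo_tool", "data": {"motion": [[[0.15, 0, 0.4, 0, 1], [0.25, 0, 0.7, 0, 1], [0.25, 0, 0.9, 0, 1], [0.25, 0, 1.0, 0, 1], [0.25, 0, 1.05, 0, 1]]]}}

```text
time_s: 12.0
eef_pos: [0.5165, 0.2246, 0.0709]
eef_rot: [-0.0, -0.172, 0.985, -0.0]
wrist_force: [-5.7, -1.5, 10.7]
opening: -0.001
grasp_force: 5.4
```

{"op": "servo_tool", "data": {"motion": [[[0, 0, 0.05, 0, 1], [0, 0, 0.1, 0, 1], [0, 0, 0.1, 0, 1], [0, 0, 0.1, 0, 1]]]}}

```text
time_s: 12.4
eef_pos: [0.5165, 0.2246, 0.0707]
eef_rot: [-0.0, -0.172, 0.985, -0.0]
wrist_force: [-6.0, -2.2, 14.0]
opening: -0.002
grasp_force: 7.4
```

{"op": "servo_tool", "data": {"motion": [[[0, 0, -2, 0, 1], [0, 0, -5, 0, 1], [0, 0, -8, 0, 1], [0, -4, -10, 0, 1], [0, -8, -10, 0, 1]]]}}

```text
time_s: 12.9
eef_pos: [0.5458, 0.1496, 0.1731]
eef_rot: [0.003, -0.173, 0.985, -0.0]
wrist_force: [0.2, -0.7, 0.0]
opening: -0.0
grasp_force: 0.0
```

{"op": "servo_tool", "data": {"motion": [[[0, -4, 0, 6, -1], [0, -8, 0, 12, -1], [0, -12, 0, 18, -1], [0, -16, 0, 24, -1], [0, -20, 0, 24, -1]]]}}

```text
time_s: 13.4
eef_pos: [0.6115, -0.0404, 0.1691]
eef_rot: [-0.0, 0.039, 0.999, 0.0]
wrist_force: [-0.1, 0.5, -0.4]
opening: 0.85
grasp_force: 0.0
```

Run:
```python
from h import *
C=casecloud();tc()
n=(C[...,2]>32)&(C[...,2]<60)&(C[...,0]>-40)&(C[...,0]<20)&(np.abs(C[...,1])<16)
Q=C[n]
for x in(-32,-26,-18,-10,-2,6,14): 
    m=np.abs(Q[:,0]-x)<3; print(x,m.sum(),np.percentile(Q[m][:,2],[5,50,95]).round(1) if m.any() else '')
go(.573,-.2245,.1,85.6)
```

```text
tcp in case mm [  -8.8 -282.6] z 169.0 yaw err -24.21 F [-0.1 -0.2 -0.1]
-32 14 [42.7 45.5 46.2]
-26 43 [41.7 45.5 46.6]
-18 41 [33.6 40.2 45.9]
-10 36 [34.1 39.7 46.1]
-2 37 [34.6 41.3 46.3]
6 24 [36.  44.3 46.2]
14 28 [35.9 45.4 47.5]
shift cm [  2.43 -18.56   6.9 ] twist -0.1 yaw now 85.5
```

Lever is level (top about 45.5 mm along its length), so it is shut. Now the plate handle.

{"op": "servo_tool", "data": {"motion": [[[0.6, -4.5, 0, 0, -1], [1.2, -9, 0, 0, -1], [1.8, -14, 2, 0, -1], [2.4, -18.5, 4, 0, -1], [2.4, -18.6, 7, 0, -1]]]}}

```text
time_s: 14.05
eef_pos: [0.5739, -0.2272, 0.1007]
eef_rot: [0.002, 0.039, 0.999, -0.002]
wrist_force: [0.9, -0.6, 0.6]
opening: 1.001
grasp_force: 0.0
```

{"op": "servo_tool", "data": {"motion": [[[0, 0, 0, 0, -1], [0, 0, 0, 0, -1], [0, 0, 2, 0, -1], [0, 0, 4, 0, -1], [0, 0, 5, 0, -1]]]}}

```text
time_s: 14.55
eef_pos: [0.5743, -0.2208, 0.0497]
eef_rot: [0.0, 0.036, 0.999, 0.0]
wrist_force: [-0.3, -0.7, 0.1]
opening: 1.0
grasp_force: 0.0
```

Run:
```python
from h import *
s=snap('side','',0)
go(.573,-.2245,.037,85.6)
b=cv2.cvtColor(s['pixels'],cv2.COLOR_RGB2BGR)
cv2.imwrite('pics/c7.png',cv2.resize(b[95:185,245:345],None,fx=6,fy=6,interpolation=3))
```

```text
shift cm [ 0.01 -0.4   1.13] twist 0.3 yaw now 85.9
```

View pics/c7.png

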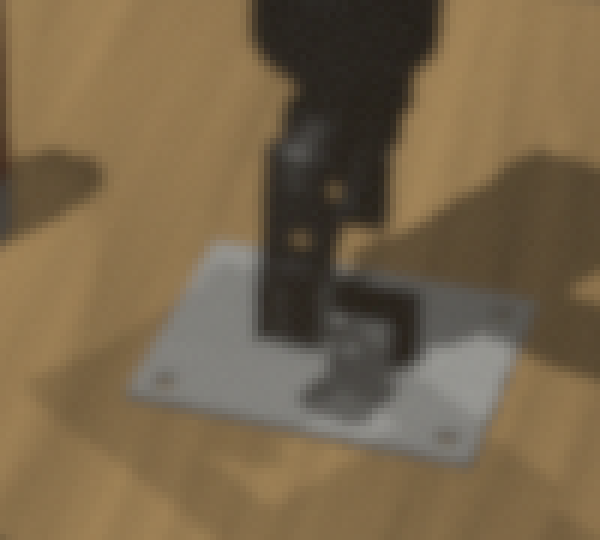

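The open jaws straddle the handle, and the near finger is at (290,290) above the plate. I'll descend and grip.

{"op": "servo_tool", "data": {"motion": [[[0, -0.3, 0, 0, -1], [0, -0.3, 0.6, 0, -1], [0, -0.3, 1.2, 0, -1], [0, -0.3, 1.2, 0, -0.5], [0, -0.3, 1.2, 0, 0]]]}}

```text
time_s: 15.1
eef_pos: [0.5732, -0.2256, 0.0372]
eef_rot: [-0.0, 0.037, 0.999, 0.0]
wrist_force: [-0.2, 0.9, 0.1]
opening: 0.688
grasp_force: 0.0
```

{"op": "servo_tool", "data": {"motion": [[[0, 0, 0, 0, 1], [0, 0, 0, 0, 1], [0, 0, 0, 0, 1], [0, 0, 0, 0, 1], [0, 0, 0, 0, 1]]]}}

```text
time_s: 15.6
eef_pos: [0.5735, -0.2258, 0.0376]
eef_rot: [0.0, 0.037, 0.999, -0.0]
wrist_force: [-0.3, 0.0, 2.3]
opening: 0.128
grasp_force: 59.0
```

{"op": "servo_tool", "data": {"motion": [[[0, 0, 0, 0, 1], [0, 0, 0, 0, 1]]]}}

```text
time_s: 15.8
eef_pos: [0.5735, -0.2257, 0.0376]
eef_rot: [0.0, 0.037, 0.999, -0.0]
wrist_force: [0.4, 0.0, 3.3]
opening: 0.124
grasp_force: 59.2
```

{"op": "servo_tool", "data": {"motion": [[[0, 0, -1, 0, 1], [0, 0, -3, 0, 1], [0, 0, -6, 0, 1], [0, 0, -9, 0, 1], [0, 0, -9, 0, 1]]]}}

```text
time_s: 16.3
eef_pos: [0.5757, -0.2269, 0.132]
eef_rot: [0.003, 0.037, 0.999, -0.002]
wrist_force: [0.7, -0.3, -3.1]
opening: 0.122
grasp_force: 58.8
```

```bash
cat >> h.py <<'E'
def plate():  # side depth fit of plate in the tool frame
    Ps=[]
    for i in range(3): s=snap('side','',0);Ps.append(cloud(s))
    P=np.median(Ps,0);o,A,w=tool();e=o['eef_pos'];Q=(P-e)@A*1000
    n=(np.abs(Q[...,2]-33)<9)&(np.abs(Q[...,0])<95)&(np.abs(Q[...,1])<80)
    q=Q[n];c=np.linalg.lstsq(np.c_[q[:,:2],np.ones(len(q))],q[:,2],rcond=None)[0]
    r=q[np.abs(q[:,2]-np.c_[q[:,:2],np.ones(len(q))]@c)<3]
    print('plate plane tool',c.round(3),len(r),cv2.minAreaRect(r[:,:2].astype(np.float32)),'tcp',e,w)
    return s
E
python3 - <<'E'
from h import *
o=ctrl.get_obs();print(o['opening'],o['grasp_force'])
s=plate(); go(.524,.228,.14,109.75)
E
```

```text
0.12178962384457778 58.7882137298584
plate plane tool [7.0000e-03 9.0000e-03 3.0897e+01] 1343 ((-2.3350830078125, 0.02608489990234375), (150.86712646484375, 123.78282928466797), 0.4735269248485565) tcp [ 0.57237433 -0.22495264  0.12593961] 85.74887189789716
shift cm [ 8.18 44.81 -1.34] twist -24.0 yaw now 85.7
```

Plate is held level. Carry it to above the case, high first.

{"op": "servo_tool", "data": {"motion": [[[0.4, 2, -1, 0, 1], [1.2, 6, -1.3, 0, 1], [2, 11, -1.3, 0, 1], [3, 16, -1.3, 0, 1], [4, 21, -1.3, 0, 1]]]}}

```text
time_s: 16.95
eef_pos: [0.5472, -0.0138, 0.1379]
eef_rot: [-0.002, 0.038, 0.999, 0.0]
wrist_force: [1.0, 1.0, -3.3]
opening: 0.127
grasp_force: 58.9
```

{"op": "servo_tool", "data": {"motion": [[[0.9, 5, 0, -5, 1], [1.8, 10, 0, -10, 1], [2.7, 15, 0, -15, 1], [3.5, 19, 0, -20, 1], [4.0, 21.5, 0, -24, 1]]]}}

```text
time_s: 17.45
eef_pos: [0.5227, 0.2045, 0.1378]
eef_rot: [-0.002, -0.174, 0.985, 0.0]
wrist_force: [0.8, -0.3, -2.8]
opening: 0.126
grasp_force: 59.0
```

{"op": "servo_tool", "data": {"motion": [[[0, 0, 0, 0, 1], [0, 0, 0, 0, 1], [0, 0, 0, 0, 1]]]}}

```text
time_s: 17.75
eef_pos: [0.5248, 0.2005, 0.139]
eef_rot: [-0.001, -0.171, 0.985, -0.0]
wrist_force: [-0.3, -0.3, -3.5]
opening: 0.125
grasp_force: 59.0
```

Run:
```python
from h import *
s=plate(); go(.5244,.2277,.103,109.75); tc()
b=cv2.cvtColor(s['pixels'],cv2.COLOR_RGB2BGR)
g=(255*(b/255.)**.7).astype(np.uint8)
cv2.imwrite('pics/c8.png',cv2.resize(g[205:335,215:350],None,fx=4.5,fy=4.5,interpolation=3))
c=snap('top','',0);print(c['depth'][205:280:15,160:235:15].round(2))
```

```text
plate plane tool [-1.0000e-03  2.0000e-03  3.4628e+01] 3654 ((0.03630828857421875, 0.6986007690429688), (150.33587646484375, 123.014892578125), 0.023601900786161423) tcp [0.52547851 0.20038822 0.13989791] 109.62468447311909
shift cm [-0.82  2.61  3.69] twist -0.1 yaw now 109.6
tcp in case mm [ -8.2 -26. ] z 139.9 yaw err -0.13 F [ 0.2 -0.1 -3.7]
[[0.51 0.51 0.48 0.52 0.88]
 [0.52 0.52 0.47 0.53 0.77]
 [0.59 0.59 0.46 0.51 0.87]
 [0.97 0.95 0.45 0.5  0.87]
 [0.97 0.97 0.44 0.48 0.86]]
```

View pics/c8.png

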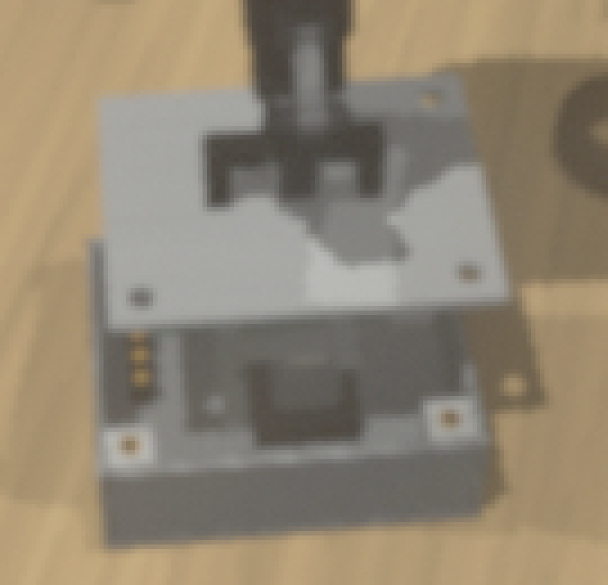

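The plate is held by its middle above and behind the unit. Holes 2/1/0 are at (140,298), (469,272), (431,99), and threads 2 and 1 at (130,445), (450,418).

```bash
cat > al.py <<'E'
from h import *
def al(holes,threads,u0,v0,k,z,ztcp):
    s=load('side');f=lambda p:(u0+(p[0]+.5)/k-.5,v0+(p[1]+.5)/k-.5)
    h=[(px(s,*f(p),z)[:2]-CT)@CR for p in holes]
    t=[(px(s,*f(p),.05)[:2]-CT)@CR for p in threads]
    print('holes case mm',(np.array(h)*1000).round(1).tolist(),'threads',(np.array(t)*1000).round(1).tolist())
    a=rigid(HOLES,h);print('plate centre in case',(a[0]*1000).round(1),'ang',round(a[1],2),'res',a[2])
    if len(t)==3: a=rigid(HOLES,t);print('case',(a[0]*1000).round(1),a[1])
if __name__=='__main__':
    al([(431,99),(469,272),(140,298)],[(450,418),(130,445)],215,205,4.5,.1399-.0376+.003,0);tc()
E
python3 al.py
```

```text
holes case mm [[-70.3, -71.7], [-70.5, 20.9], [54.0, 21.1]] threads [[-62.2, 46.9], [61.6, 47.1]]
plate centre in case [ -8.3 -25.6] ang -0.17 res 0.0007514545264652867
tcp in case mm [ -8.1 -25.9] z 140.1 yaw err -0.12 F [-0.1 -0.7 -3.9]
```

{"op": "servo_tool", "data": {"motion": [[[-0.3, 0.8, 0, -0.15, 1], [-0.6, 1.7, 0, -0.15, 1], [-0.85, 2.57, 0, -0.15, 1], [-0.85, 2.57, 0, -0.15, 1], [-0.85, 2.57, 1, -0.15, 1]]]}}

```text
time_s: 18.45
eef_pos: [0.5257, 0.2294, 0.1313]
eef_rot: [0.002, -0.173, 0.985, -0.0]
wrist_force: [0.5, -0.2, -2.3]
opening: 0.122
grasp_force: 59.1
```

{"op": "servo_tool", "data": {"motion": [[[0, 0, 0.5, 0, 1], [0, 0, 1, 0, 1], [0, 0, 1.5, 0, 1], [0, 0, 2, 0, 1], [0, 0, 2.5, 0, 1]]]}}

```text
time_s: 18.95
eef_pos: [0.5247, 0.2285, 0.1048]
eef_rot: [-0.0, -0.173, 0.985, -0.0]
wrist_force: [-0.2, 1.0, -2.4]
opening: 0.129
grasp_force: 59.0
```

{"op": "servo_tool", "data": {"motion": [[[0, 0, 0, 0, 1], [0, 0, 0, 0, 1], [0, 0, 0, 0, 1], [0, 0, 0, 0, 1], [0, 0, 0, 0, 1]]]}}

```text
time_s: 19.45
eef_pos: [0.5249, 0.2287, 0.1056]
eef_rot: [0.0, -0.173, 0.985, -0.0]
wrist_force: [0.3, -0.2, -3.9]
opening: 0.121
grasp_force: 59.0
```

Run:
```python
from h import *
s=plate(); tc()
b=cv2.cvtColor(s['pixels'],cv2.COLOR_RGB2BGR)
g=(255*(b/255.)**.7).astype(np.uint8)
cv2.imwrite('pics/c9.png',cv2.resize(g[220:340,220:350],None,fx=5,fy=5,interpolation=3))
```

```text
plate plane tool [-0.000e+00  1.000e-03  3.401e+01] 3811 ((-0.43682861328125, 0.6686820983886719), (150.26177978515625, 123.16727447509766), 0.20040562748908997) tcp [0.52473424 0.2286674  0.10541187] 109.89921389416382
tcp in case mm [0.7 0.8] z 105.4 yaw err 0.15 F [ 0.8 -0.7 -3.9]
```

View pics/c9.png

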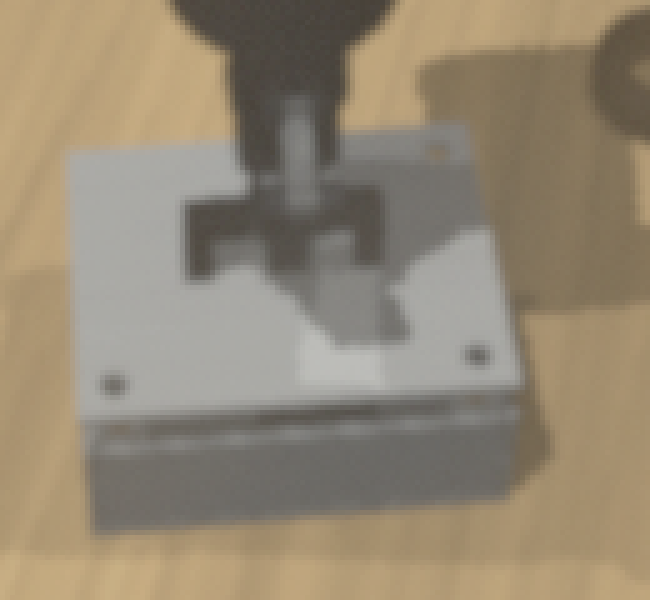

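The plate hovers level over the unit with a thin gap. Holes are at (113,385), (477,355), (437,150).

```bash
python3 -c "
from al import *
al([(437,150),(477,355),(113,385)],[],220,220,5,.0710,0);tc()
C=casecloud()
n=(np.abs(C[...,2]-72)<6)&(np.abs(C[...,0])<90)&(np.abs(C[...,1])<75)
print(cv2.minAreaRect(C[n][:,:2].astype(np.float32)))"
```

```text
holes case mm [[-61.8, -46.3], [-61.5, 47.9], [62.8, 47.9]] threads []
plate centre in case [0.5 0.8] ang -0.05 res 0.00028629574921611167
tcp in case mm [0.7 0.8] z 105.4 yaw err 0.15 F [ 0.8 -0.7 -3.9]
((1.1543807983398438, 1.4265785217285156), (150.0843963623047, 122.57882690429688), 0.17427413165569305)
```

{"op": "servo_tool", "data": {"motion": [[[0.05, -0.08, 0.1, 0, 1], [0.05, -0.08, 0.2, 0, 1], [0.05, -0.08, 0.3, 0, 1], [0.05, -0.08, 0.3, 0, 1], [0.05, -0.08, 0.3, 0, 1]]]}}

```text
time_s: 20.25
eef_pos: [0.5244, 0.2277, 0.1022]
eef_rot: [-0.0, -0.173, 0.985, 0.0]
wrist_force: [-0.6, 0.0, -3.4]
opening: 0.121
grasp_force: 59.0
```

{"op": "servo_tool", "data": {"motion": [[[0, 0, 0, 0, 1], [0, 0, 0, 0, 1], [0, 0, 0, 0, 1], [0, 0, 0, 0, 1], [0, 0, 0, 0, 1]]]}}

```text
time_s: 20.75
eef_pos: [0.5245, 0.2277, 0.1023]
eef_rot: [0.0, -0.173, 0.985, -0.0]
wrist_force: [-0.5, 0.7, -2.9]
opening: 0.124
grasp_force: 59.0
```

```bash
python3 -c "
from h import *
C=casecloud();tc()
n=(np.abs(C[...,2]-69)<5)&(np.abs(C[...,0])<90)&(np.abs(C[...,1])<75)
print(cv2.minAreaRect(C[n][:,:2].astype(np.float32)),np.median(C[n][:,2]))
print(ctrl.hand_in())"
```

```text
tcp in case mm [0.1 0.1] z 102.3 yaw err 0.15 F [ 0.2 -0.8 -3.7]
((0.54229736328125, 0.724639892578125), (150.1598663330078, 122.6159439086914), 0.17328740656375885) 68.17579917577444
the job is handed in; nothing more can be done
None
```

I handed the job in at about 21 s; no verdict came back. By my last measurements, the relay is seated, the lever is shut, and the plate is held level about 15 mm above the rim with its holes within about 1 mm of the threads.

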